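Fit the selector lever to the gearbox's splined shaft

ROBOT

A 6-joint arm with a two-finger parallel gripper is mounted at the origin on the work surface. World frame = base frame: x ahead of the robot, y to its left, z up, the work surface at z = 0. Lengths are in m, angles in degrees, forces in N, time in s.
With the tool pointing down it reaches from about 0.275 to 0.775 m from the base axis. Payload 14.6 kg.
Tool frame: the origin (TCP) lies midway between the tips of the shut fingers; the grasp point (between the pads) lies 19 mm behind it; z points along the fingers, y is the line along which they close (so a half turn about z gives the same grasp; the last joint's range is limited). The gripper opens to 85 mm and grips with 20 to 120 N. Pads are 22 mm wide; open, the fingers measure 114 mm over their backs; the gripper's body (76 mm by 85 mm) begins 54 mm behind the grasp point. The pads swing forward as they close: fully open they stand 13 mm farther back than shut.
Start: joints at [57.68, 15.075, -2.767, 72.158, 0, 81.102], TCP at [0.209, 0.482, 0.197] pointing down, gripper open.
Joint ranges: [-151.79, 151.79], [-50.71, 97.33], [-67.44, 78.34], [-121.81, 120.89], [-77.56, 73.72], [-180, 180]. Speed limits (degrees/s): [108.29, 108.29, 147.25, 159.86, 180, 180].

INTERFACE

Orientations are given as [roll, pitch, yaw] about the fixed x, y, z axes, in that order (R = Rz(yaw) Ry(pitch) Rx(roll)).
In Python, from cell import env gives the robot as it stands. The module is installed in compiled form; this text tells all that it offers. Calls block until the motion is done:
- env.movep(position, orientation): joint-space move of the TCP to a pose.
- env.move_linear(position, feed=0.15, rot=None): straight line of the TCP; rot=None keeps the orientation; feed is the mean speed in m/s.
- env.set_joints(angles): joint-space move.
- env.move_gripper(opening, force=None): finger opening in m; force is the grip in N (None keeps the last); returns when the fingers have stopped.
- env.hold(seconds).
- env.ik(position, orientation): joint angles nearest the present ones, or None.
- env.capture(name): name is "side" or "top"; returns the picture (480x640x3 uint8, blue, green, red); there is no depth.
- env.camera_params(name): a dict with "mtx" (3x3 intrinsics, pixels), "k1" (the pictures are not rectified: a ray, as slopes to the right and down, at radius r is drawn at 1 + k1 r^2 times it, then the intrinsics apply), "origin" and "orientation" of the camera in the world. Camera axes: x right, y up, looking along -z (the intrinsics and any distortion apply to the point x, -y, -z); pixel columns grow to the right and rows downward; lengths in m; the calibration is good to about 2 mm. A picture is of the moment at which its call begins. camera_params takes no time and is no camera call.
A pose or a line that the arm cannot do raises env.MotionError and nothing moves.
- env.sign_off(): hands the job in; it is judged then, once.
Trained networks look in the newest picture that a camera, given by its name, has taken for a name from the list of things; names that differ only in an ending like _2 or _b are one class to them, and where a whole thing is asked for, a point or a joint stands for the part that bears it (a point fixed in the world has none). Each returns a list of dicts, best first, with "conf" (0 to 1); they miss things now and then, are a little off and sometimes report something else, mostly with a low value. They report only what shows in the picture. A call takes as long as a camera call. They do not tell look-alikes from the thing itself.
- env.recognise(label, camera): "xy" ([column, row] as shares, 0 to 1, of the picture: columns of its width, rows of its height, amid what is visible of it).
- env.outline_of(label, camera): "mask" (480x640 bool, what is visible of it) and "xy" ([column, row] as shares, 0 to 1, of the picture: columns of its width, rows of its height, amid what is visible of it).
- env.tip_of(label, camera): "xy" ([column, row] as shares, 0 to 1, of the picture: columns of its width, rows of its height: a listed point, or the origin of a listed thing).
Readings, each from a call of its own:
- env.current_time(): time.
- env.current_joints(): joint angles.
- env.current_dq(): joint speeds.
- env.current_effort(): joint torques, N m.
- env.current_position(): TCP position.
- env.current_eef_rot(): TCP orientation.
- env.current_contact_force(): force on the tool from outside, world axes, zero at the start.
- env.current_ft_torque(): the same for the moment, N m.
- env.current_grip_width(): finger opening in m.
- env.current_gripper_force(): force on a finger pad.
Only numpy, scipy, OpenCV 4.12 (cv2) and the standard library are available. Lean on these libraries where they do the work, as an engineer would, in place of code of your own. Each camera call takes 0.05 s, during which the arm holds its last target. There are 200 camera calls.

TASK

Pick up the aluminium lever and fit it, knob side up, on the gearbox's splined shaft: with its arm well clear of the red stop post, feel for the angle at which the splines match, never leaning hard on it, and slide the hub fully home on the shaft's collar. Then swing the fitted lever round until its arm gently rests against the red stop post, let go of it, and leave the other things on the bench where they are.

Things in the scene. Friction and masses are not known exactly. Their poses are not given: they have to be found in the camera images.
- lever: Loose aluminium lever, about 0.2 kg, lying flat, knob up. Origin: centre of its hexagonal hub's underside, on the bore axis; z up the bore, x along the arm. Hub 42 mm over flats, 34 mm high; flats face +y and -y and every 60 degrees on. Through bore 22 mm diameter with six slots every 60 degrees (one faces +y), 7.8 mm wide, to 30 mm diameter.
- knob (a point): Top centre of the lever's upright black knob (17 mm diameter), 111 mm from the bore axis, 40 mm above the underside. The arm to it is flat, 18 mm wide, 8 mm thick, at the level of the hub's underside (z 0 to 8 mm), with a round end 120 mm from the bore axis.
- gearbox: Green gearbox, fixed to the bench, aluminium cover, 55 mm high, foot flange 8 mm high. Origin: on the bench under the upright steel shaft's axis; z up, x from the shaft towards the red post. The foot reaches x -60 to 115 mm and 63 mm to either side. More than 50 N between lever and gearbox, shaft or post is damage.
- teeth (a point): On the shaft's axis at the top ends of its six brass-coloured teeth, 89 mm above the bench. Teeth: every 60 degrees, 6 mm wide, 28 mm over the tips, 22 mm long down to the collar. The hub rests here until its slots lie over the teeth (within about 4 degrees). The spline angle differs every time and is not measured; roughly seen from above. Axes as the gearbox, not turning with the shaft.
- nose (a point): Tip of the shaft, on its axis, 105 mm above the bench, 12 mm diameter, a cone widening over 7 mm to the plain round pilot, 20.6 mm diameter, that runs down to the teeth and centres the hub (0.7 mm play all round). The shaft turns either way only against a stiff friction of about 0.12 N m and stays where it is left.
- seat (a point): Centre of the top of the shaft's collar (36 mm diameter), on the axis, 67 mm above the bench: the lever's origin comes here when home.
- stop (a point): Point on the axis of the red stop post, 71 mm above the bench (mid height of a fitted lever's arm). Post 12 mm diameter, 80 mm from the shaft's axis, top 90 mm above the bench. An arm resting against it, from either side, has its centre line 15 mm from the post's axis.
- tray: Bystander: blue open tray of screws, 70 x 90 x 35 mm, origin under its centre.
- tub: Bystander: white plastic tub, 60 mm diameter, 45 mm high, origin under its centre.
- washer: Bystander: loose steel washer, 44 mm diameter, 5 mm thick, origin under its centre.
There are look-alikes about, which are no part of the job. Of the things shaped like the lever, the aluminium one is meant.

How it is judged:
By the outcome, as a careful person would: the job done as asked, in the order asked, and still so for the second after the job is handed in, with the robot touching nothing.
It also fails if it takes over 72 s, if anything falls off the work surface, if the arm or the gripper's body presses on something with over 40 N, if the wrist force passes 120 N, or if a joint passes its speed limit or range.

## Working session

There is one attempt and no reset: what is moved stays moved. The work goes in short steps, each a Python script; the robot and the scene stay as the last script left them, time stands still between calls to the robot, and variables do not carry over. Pictures are saved under pics/ and viewed, at most 10 in all, crops included, and the job is handed in when it is done.

```bash
mkdir -p pics
cat > h.py <<'E'
import numpy as np, cv2
from cell import env
from scipy.spatial.transform import Rotation as R
def cam(n):
    p=env.camera_params(n); o=np.array(p["orientation"],float)
    M=o if o.shape==(3,3) else (R.from_euler('xyz',o,degrees=True).as_matrix() if o.size==3 else None)
    return p,M
def ray(n,uv):
    p,M=cam(n);K=np.array(p["mtx"]);k=p["k1"]
    d=np.array([(uv[0]-K[0,2])/K[0,0],(uv[1]-K[1,2])/K[1,1]]);s=d.copy()
    for _ in range(20): s=d/(1+k*(s@s))
    return np.array(p["origin"]),M@np.array([s[0],-s[1],-1.])
def at_z(n,uv,z):
    o,d=ray(n,uv); return o+d*(z-o[2])/d[2]
def proj(n,P):
    p,M=cam(n);K=np.array(p["mtx"]);c=M.T@(np.array(P)-p["origin"])
    s=np.array([c[0],-c[1]])/-c[2];s=s*(1+p["k1"]*(s@s))
    return np.array([K[0,0]*s[0]+K[0,2],K[1,1]*s[1]+K[1,2]])
def px(r): return np.array(r["xy"])*[640,480]
E
python3 - <<'E'
from h import *
for n in("top","side"):
    print(env.camera_params(n)); cv2.imwrite(f"pics/{n}0.png",env.capture(n))
Z=dict(lever=0,knob=.04,gearbox=0,teeth=.089,nose=.105,seat=.067,stop=.071,tray=0,tub=0,washer=0)
for l,z in Z.items():
  for n in("top","side"):
    for r in env.tip_of(l,n): print(l,n,round(r["conf"],2),px(r).round(1),at_z(n,px(r),z).round(4))
print(env.current_time())
E
```

```text
{'mtx': array([[617.85489697,   0.        , 309.46109221],
       [  0.        , 617.85489697, 239.24211097],
       [  0.        ,   0.        ,   1.        ]]), 'k1': 0.047312898761802766, 'origin': array([0.49579494, 0.02379139, 1.11324016]), 'orientation': array([  4.68700848,  -0.85565784, -88.48904153])}
{'mtx': array([[515.27707752,   0.        , 319.53448473],
       [  0.        , 515.27707752, 246.58810045],
       [  0.        ,   0.        ,   1.        ]]), 'k1': -0.059273180228212506, 'origin': array([0.53567548, 0.75818114, 0.70340373]), 'orientation': array([  49.77853389,    1.10628665, -179.13144136])}
lever top 0.92 [169.1 342.6] [0.3971 0.2533 0.    ]
lever top 0.87 [261.9 231.9] [0.5984 0.0959 0.    ]
lever top 0.74 [218.8 288.1] [0.4953 0.1695 0.    ]
lever top 0.72 [408.2 385.6] [ 0.3323 -0.1721  0.    ]
lever side 0.94 [418.9 220.8] [ 0.3407 -0.1611  0.    ]
lever side 0.81 [361.1 332.8] [0.4849 0.1627 0.    ]
lever side 0.79 [300.8 302.7] [0.5946 0.0893 0.    ]
lever side 0.6 [415.4 377. ] [0.4007 0.2565 0.    ]
lever side 0.57 [319.7 215. ] [ 0.5632 -0.185  
[... 880 characters left out ...]
 top 0.73 [424.  252.9] [ 0.5616 -0.1771  0.105 ]
nose side 0.63 [320.8 189.5] [ 0.5582 -0.1324  0.105 ]
nose side 0.58 [320.5 176.1] [ 0.5594 -0.1837  0.105 ]
seat side 0.72 [322.3 190.1] [ 0.5562 -0.1866  0.067 ]
stop top 0.84 [443.9 213.7] [ 0.6315 -0.2169  0.071 ]
stop top 0.21 [358.4 119. ] [ 0.7912 -0.0681  0.071 ]
stop side 0.7 [290.3 183.3] [ 0.6278 -0.2086  0.071 ]
tray top 0.91 [359.3 118.5] [ 0.8123 -0.076   0.    ]
tray side 0.61 [205.  248.3] [ 0.8054 -0.0696  0.    ]
tub top 0.84 [313.6 359.9] [ 0.3727 -0.0034  0.    ]
tub side 0.75 [418.1 271.1] [0.3639 0.0038 0.    ]
washer top 0.91 [293.6 131.4] [0.7848 0.0438 0.    ]
washer side 0.75 [206.2 290.4] [0.7797 0.0564 0.    ]
1.1
```

View pics/top0.png

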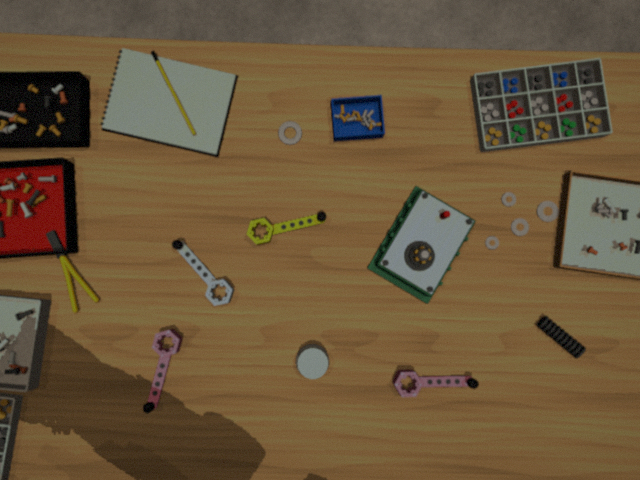

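Run:
```python
import cv2,numpy as np
t=cv2.imread("pics/top0.png"); s=cv2.imread("pics/side0.png")
a=cv2.resize(t[190:440,120:350],(368,400)); b=cv2.resize(s[230:430,250:550],(432,288)); 
c=cv2.resize(t[205:305,374:474],(400,400),interpolation=cv2.INTER_CUBIC)
d=np.zeros((600,800,3),np.uint8); d[:400,:368]=a; d[:400,380:780]=c
d[400:600,:300]=s[230:430,250:550]
d[400:600,320:720]=cv2.resize(s[130:230,250:450],(400,200))
cv2.imwrite("pics/crop.png",d)
```

```text
(no output)
```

View pics/crop.png

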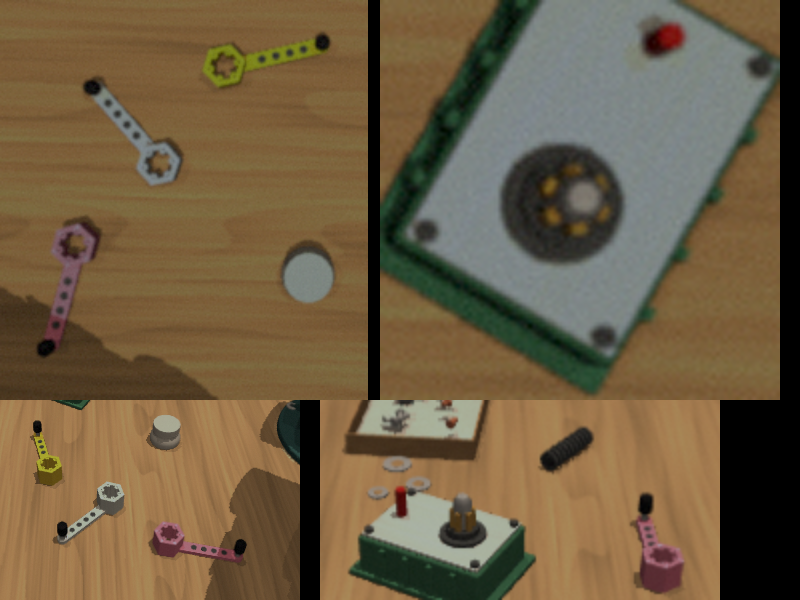

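The lever-shaped things in the top view are pink (169,343), yellow (262,232), silver (219,290) and pink (408,384). The silver one at (219,290), knob at (178,245), is the bare aluminium one, and the crop confirms it. The shaft is at about (424,254), with six brass teeth around it, and the red post at about (445,214). Next I refine the poses.

Run:
```python
from h import *
from scipy.optimize import least_squares
t=cv2.imread("pics/top0.png"); s=cv2.imread("pics/side0.png")
def tri(a,b):
    A=[];B=[]
    for o,d in(ray("top",a),ray("side",b)):
        d=d/np.linalg.norm(d);P=np.eye(3)-np.outer(d,d);A.append(P);B.append(P@o)
    return np.linalg.solve(sum(A),sum(B))
print("lever",tri([218.8,288.1],[361.1,332.8]),"knob",tri([175.4,239.2],[306.1,352.9]))
print("nose",tri([424,252.9],[320.5,176.1]),"teeth",tri([424.5,254.5],[320.9,182.9]),"stop",tri([443.9,213.7],[290.3,183.3]))
# spline angle from teeth pixels
cr=np.array([[574,170],[604,183],[604,213],[578,229],[552,216],[549,186]],float)
P=np.array([at_z("top",[(u-380)/4+374,v/4+205],.088)[:2] for u,v in cr]);c=P.mean(0);d=P-c
a=np.degrees(np.arctan2(d[:,1],d[:,0]));print("teeth c",c,np.hypot(*d.T),a%60, np.degrees(np.angle(np.exp(6j*np.radians(a)).sum()))/6)
# silver mask: low saturation bright
hsv=cv2.cvtColor(t,cv2.COLOR_BGR2HSV);m=((hsv[...,1]<75)&(hsv[...,2]>95)).astype(np.uint8);m[:225]=0;m[315:]=0;m[:,:165]=0;m[:,245:]=0
print("silver n",m.sum()); ys,xs=np.nonzero(m)
Q=np.array([at_z("top",(x,y),.02)[:2] for x,y in zip(xs,ys)])
# model fit: holes knob etc.
def poly(n,p,zt=.034):
    x,y,th=p;c,s_=np.cos(th),np.sin(th)
    hexa=[(.042/3**.5*np.cos(k*np.pi/3),.042/3**.5*np.sin(k*np.pi/3)) for k in range(6)]
    f=lambda q,z:proj(n,[x+c*q[0]-s_*q[1],y+s_*q[0]+c*q[1],z])
    hull=cv2.convexHull(np.array([f(q,z) for q in hexa for z in(0,zt)],np.float32))
    arm=cv2.convexHull(np.array([f(q,z) for q in[(.015,.009),(.015,-.009),(.112,.009),(.112,-.009),(.12,0)] for z in(0,.008)],np.float32))
    return hull,arm
def mask(n,p,sh):
    im=np.zeros(sh,np.uint8)
    for h in poly(n,p): cv2.fillPoly(im,[np.round(h*16).astype(np.int32)],1,shift=4)
    return im.astype(bool)
MM={}
for n in("top","side"):
    env.capture(n)
    for r in env.outline_of("lever",n):
        q=at_z(n,px(r),.01)[:2]; print(n,r["conf"],px(r),q,r["mask"].sum())
        if np.hypot(*(q-[.525,.195]))<.04 and n not in MM: MM[n]=r["mask"]
import scipy.optimize as so
def cost(p,ns): return sum(1-(mask(n,p,(480,640))&MM[n]).sum()/(mask(n,p,(480,640))|MM[n]).sum() for n in ns)
for ns in [[k] for k in MM]+[list(MM)]:
    r=so.minimize(cost,[.490,.166,np.radians(40)],args=(ns,),method="Nelder-Mead",options=dict(initial_simplex=[[.49,.166,.7],[.496,.166,.7],[.49,.172,.7],[.49,.166,.8]],xatol=1e-4,fatol=1e-4))
    print(ns,r.x[:2],np.degrees(r.x[2]),r.fun)
# post top & red
for n,im,box in(("top",t,(200,225,430,460)),("side",s,(165,200,275,310))):
    b,g,rr=[im[...,i].astype(int) for i in range(3)];m=(rr>90)&(g<70)&(b<70);k=np.zeros_like(m);k[box[0]:box[1],box[2]:box[3]]=1
    ys,xs=np.nonzero(m&k);print(n,"red",xs.min(),xs.max(),ys.min(),ys.max(),xs.mean(),ys.mean(),at_z(n,(xs.mean(),ys.mean()),.08))
for l in("gearbox",):
    for r in env.outline_of(l,"top")[:1]:
        c=cv2.minAreaRect(np.argwhere(r["mask"])[:,::-1].astype(np.float32));bp=cv2.boxPoints(c);W=np.array([at_z("top",q,.03)[:2] for q in bp]);print(W, [np.degrees(np.arctan2(*(W[(i+1)%4]-W[i])[::-1])) for i in range(4)])
print(env.current_eef_rot(),env.current_contact_force(),env.current_ft_torque(),env.current_grip_width(),env.current_time())
```

```text
lever [0.49037749 0.16888108 0.00764974] knob [0.57761751 0.24158793 0.0441606 ]
nose [ 0.56025067 -0.17602471  0.10999724] teeth [ 0.55938771 -0.18098085  0.08949967] stop [ 0.63048571 -0.21823701  0.0649217 ]
teeth c [ 0.55937885 -0.17915711] [0.01232795 0.01332256 0.01252848 0.01228048 0.01249424 0.01278342] [6.10968033 2.61550488 4.90768683 2.88518062 4.95761151 5.51563451] 4.500229984504775
silver n 774
top 0.92 [203.52  271.392] [0.52416369 0.19639546] 958
top 0.91 [426.496 380.88 ] [ 0.34280062 -0.20239012] 1209
top 0.8 [279.68 226.32] [0.6084286  0.06371155] 909
top 0.7 [159.488 360.384] [0.3668664  0.26637927] 1164
side 0.84 [348.992 341.616] [0.50722711 0.19069697] 1406
side 0.77 [292.608 290.592] [0.61063322 0.06727139] 925
side 0.73 [431.424 378.096] [0.37729122 0.26589331] 1725
['top'] [0.4900457  0.16562817] 43.903994834121384 0.206984667802385Traceback (most recent call last):
  File "<stdin>", line 40, in <module>
    res = _minimize_neldermead(fun, x0, args, callback, bounds=bounds,
                               **options)
    fxr = func(xr)
    fx = function(np.copy(x), *(wrapper_args + args))
  File "<stdin>", line 38, in cost
  File "<stdin>", line 38, in <genexpr>
  File "<stdin>", line 29, in mask
  File "<stdin>", line 24, in poly
  File "<stdin>", line 23, in <lambda>
  File "h.py", line 16, in proj
    p,M=cam(n);K=np.array(p["mtx"]);c=M.T@(np.array(P)-p["origin"])
        ~~~^^^
  File "h.py", line 5, in cam
    p=env.camera_params(n); o=np.array(p["orientation"],float)
ValueError: time passes only in moves, steps and waits
```

```bash
sed -i 's/^def cam(n):/import functools\n@functools.lru_cache(None)\ndef cam(n):/' h.py
cat > fit.py <<'E'
from h import *
import scipy.optimize as so
def mask(n,p):
    x,y,th=p;c,s_=np.cos(th),np.sin(th); im=np.zeros((480,640),np.uint8)
    f=lambda q,z:proj(n,[x+c*q[0]-s_*q[1],y+s_*q[0]+c*q[1],z])
    cs=[(np.cos(k*np.pi/3),np.sin(k*np.pi/3)) for k in range(6)]
    parts=[([(.02425*a,.02425*b) for a,b in cs],(0,.034)),([(.015,.009),(.015,-.009),(.112,.009),(.112,-.009),(.12,0)],(0,.008)),([(.111+.0085*a,.0085*b) for a,b in cs],(.008,.04))]
    for qs,zs in parts:
        h=cv2.convexHull(np.array([f(q,z) for q in qs for z in zs],np.float32)); cv2.fillPoly(im,[np.round(h*16).astype(np.int32)],1,shift=4)
    return im.astype(bool)
def fit(MM,p0):
    def cost(p,ns): return sum(1-(mask(n,p)&MM[n]).sum()/(mask(n,p)|MM[n]).sum() for n in ns)
    p0=np.array(p0); sx=[p0]+[p0+np.eye(3)[i]*[.006,.006,.1] for i in range(3)]
    for ns in [[k] for k in MM]+[list(MM)]:
        r=so.minimize(cost,p0,args=(ns,),method="Nelder-Mead",options=dict(initial_simplex=sx,xatol=1e-4,fatol=1e-4))
        print(ns,r.x[:2].round(4),np.degrees(r.x[2]).round(2),round(r.fun,3))
    return r.x
E
python3 - <<'E'
from fit import *
t=cv2.imread("pics/top0.png"); s=cv2.imread("pics/side0.png");MM={}
for n in("top","side"):
    for r in env.outline_of("lever",n):
        q=at_z(n,px(r),.01)[:2]
        if np.hypot(*(q-[.525,.195]))<.04 and n not in MM: MM[n]=r["mask"]
fit(MM,[.490,.166,.7])
for n,im,box in(("top",t,(200,225,430,460)),("side",s,(165,200,275,310))):
    b,g,rr=[im[...,i].astype(int) for i in range(3)];m=(rr>90)&(g<70)&(b<70);k=np.zeros_like(m);k[box[0]:box[1],box[2]:box[3]]=1
    ys,xs=np.nonzero(m&k);print(n,"red",xs.min(),xs.max(),ys.min(),ys.max(),at_z(n,(xs.mean(),ys.mean()),.08))
for r in env.outline_of("gearbox","top")[:1]:
    bp=cv2.boxPoints(cv2.minAreaRect(np.argwhere(r["mask"])[:,::-1].astype(np.float32)));W=np.array([at_z("top",q,.03)[:2] for q in bp]);print(W.round(3), [np.degrees(np.arctan2(*(W[(i+1)%4]-W[i])[::-1])).round(1) for i in range(4)])
print(env.current_eef_rot(),env.current_contact_force(),env.current_ft_torque(),env.current_grip_width(),env.current_time())
for y in range(-180,180,30):
    for nm,p in(("pick",(.49,.167,.1)),("shaft",(.5595,-.18,.12))):
        q=env.ik(p,[180,0,y]); print(nm,y,None if q is None else np.round(q,0))
E
```

```text
['top'] [0.4881 0.1655] 42.67 0.202
['side'] [0.4886 0.1651] 43.49 0.066
['top', 'side'] [0.4891 0.1651] 43.76 0.277
top red 444 449 211 216 [ 0.63069819 -0.21902386  0.08      ]
side red 287 292 173 185 [ 0.63062004 -0.22799166  0.08      ]
[[ 0.538 -0.09 ]
 [ 0.687 -0.174]
 [ 0.623 -0.286]
 [ 0.476 -0.201]] [np.float64(-29.5), np.float64(-119.7), np.float64(150.0), np.float64(60.7)]
[-1.79997787e+02 -3.65511914e-04  1.56576428e+02] [-0.29006     0.09296397  0.52599365] [ 0.02751339  0.05028565 -0.00668167] 0.0851174277021631 1.45
pick -180 [ 10.  17. -15.  58.   0.  10.]
shaft -180 [-26.  23.  -3.  64.   0. -26.]
pick -150 [ 10.  17. -15.  58.   0. -20.]
shaft -150 [-26.  23.  -3.  64.   0. -56.]
pick -120 [ 10.  17. -15.  58.   0. -50.]
shaft -120 [-26.  23.  -3.  64.   0. -86.]
pick -90 [ 10.  17. -15.  58.   0. -80.]
shaft -90 [ -26.   23.   -3.   64.    0. -116.]
pick -60 [  10.   17.  -15.   58.    0. -110.]
shaft -60 [ -26.   23.   -3.   64.    0. -146.]
pick -30 [  10.   17.  -15.   58.    0. -140.]
shaft -30 [ -26.   23.   -3.   64.    0. -176.]
pick 0 [  10.   17.  -15.   58.    0. -170.]
shaft 0 [-26.  23.  -3.  64.   0. 154.]
pick 30 [ 10.  17. -15.  58.   0. 160.]
shaft 30 [-26.  23.  -3.  64.   0. 124.]
pick 60 [ 10.  17. -15.  58.   0. 130.]
shaft 60 [-26.  23.  -3.  64.   0.  94.]
pick 90 [ 10.  17. -15.  58.   0. 100.]
shaft 90 [-26.  23.  -3.  64.   0.  64.]
pick 120 [ 10.  17. -15.  58.   0.  70.]
shaft 120 [-26.  23.  -3.  64.   0.  34.]
pick 150 [ 10.  17. -15.  58.   0.  40.]
shaft 150 [-26.  23.  -3.  64.   0.   4.]
```

Run:
```python
from h import *
L=43;o=[180,0,L-180];x,y=.489,.1657
env.movep([x,y,.09],o)
env.move_linear([x,y,.002],feed=.12)
env.move_gripper(.03,force=70)
print("w",env.current_grip_width(),env.current_gripper_force(),env.current_contact_force().round(2) if hasattr(env.current_contact_force(),'round') else env.current_contact_force())
env.move_linear([x,y,.16],feed=.12)
print(env.current_contact_force(),env.current_grip_width())
env.movep([.5595,-.18,.16],[180,0,34.5-180])
env.hold(.3)
print(env.current_contact_force(),env.current_ft_torque(),env.current_joints(),env.current_time())
for n in("top","side"): cv2.imwrite(f"pics/{n}1.png",env.capture(n))
a=cv2.imread("pics/top1.png")[160:340,300:500];b=cv2.imread("pics/side1.png")[60:240,220:420]
cv2.imwrite("pics/c1.png",cv2.resize(np.hstack([a,b]),(800,360)))
for l in("lever","knob"):
  for n in("top","side"):
    for r in env.tip_of(l,n): print(l,n,r["conf"],px(r),at_z(n,px(r),.16-.002+(.04 if l=="knob" else 0)))
```

```text
w 0.03031524487697128 0.0 [-0.53  0.09  0.12]
[-0.06961233  0.20000199  0.44799829] 0.03012122919713897
[-0.46374347  0.28552731 -0.31197388] [ 0.0438052  -0.02149683  0.00640911] [-2.57122911e+01  2.19512700e+01  1.83837137e+00  6.98771092e+01
  3.09052567e-03 -6.02679705e+01] 7.7417
lever top 0.87 [221.376 288.624] [0.49465037 0.14486235 0.158     ]
lever top 0.73 [168.704 340.32 ] [0.41444182 0.22145438 0.158     ]
lever top 0.67 [261.632 232.176] [0.58341284 0.08602998 0.158     ]
lever top 0.43 [413.184 260.016] [ 0.54662945 -0.14987     0.158     ]
lever side 0.97 [415.424 221.616] [0.39076117 0.0476535  0.158     ]
lever side 0.92 [360.384 334.992] [0.49746841 0.30034581 0.158     ]
lever side 0.9 [415.808 377.712] [0.43068859 0.3702686  0.158     ]
lever side 0.67 [299.584 301.824] [0.58318457 0.23782299 0.158     ]
knob top 0.9 [145.216 408.48 ] [0.32045153 0.24188928 0.198     ]
knob top 0.76 [321.6   219.504] [ 0.60118655 -0.00520644  0.198     ]
knob top 0.73 [174.016 242.688] [0.56054564 0.21204807 0.198     ]
knob side 0.91 [287.68  250.896] [0.60238121 0.17036314 0.198     ]
knob side 0.9 [414.592 175.488] [ 0.38535937 -0.03730836  0.198     ]
knob side 0.78 [307.52  353.904] [0.56610658 0.36366737 0.198     ]
```

View pics/c1.png

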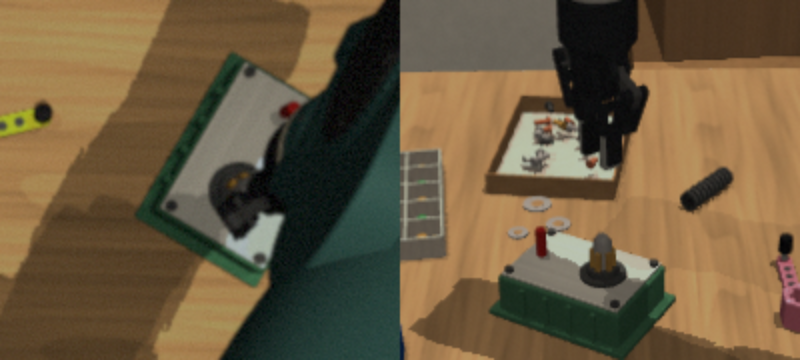

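The gripper shut to 30 mm with no pad force, and the side view shows it empty above the shaft. The lever is still on the bench. I'll check why before retrying.

Run:
```python
from fit import *
t=env.capture("top");s=env.capture("side");MM={}
print(env.current_time(),env.current_position(),env.current_eef_rot(),env.current_grip_width(),proj("side",env.current_position()))
for n in("top","side"):
    env.capture(n)
    for r in env.outline_of("lever",n):
        q=at_z(n,px(r),.01)[:2]
        if np.hypot(*(q-[.525,.195]))<.05 and n not in MM: MM[n]=r["mask"]
p=fit(MM,[.490,.166,.75])
for n,im in(("top",t),("side",s)):
    c,_=cv2.findContours(mask(n,p).astype(np.uint8),0,1);  cv2.drawContours(im,c,-1,(0,0,255),1)
    q=proj(n,[.489,.1657,.034]);cv2.circle(im,tuple(int(v) for v in q),1,(255,0,0),-1)
a=cv2.resize(t[220:320,160:260],(400,400),interpolation=2);b=cv2.resize(s[290:390,280:380],(400,400),interpolation=2)
cv2.imwrite("pics/c2.png",np.hstack([a,b]))
```

```text
8.1417 [ 0.55950809 -0.18001389  0.16001688] [-1.79998164e+02  2.95403929e-03 -1.45503051e+02] 0.02998542124431327 [319.96082402 154.55491563]
['top'] [0.4887 0.1656] 43.46 0.262
['side'] [0.4875 0.1653] 42.26 0.091
['top', 'side'] [0.488  0.1652] 43.75 0.355
```

View pics/c2.png

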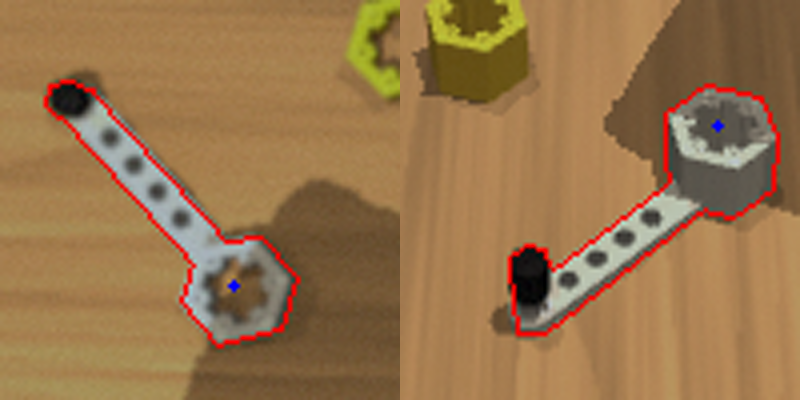

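The lever pose fits well; the outlines match in both views. But the finger tips appear about 12 px above the projected TCP, so I'll look at the gripper itself.

Run:
```python
from h import *
ims=[]
for w in (.03,0.0):
    env.move_gripper(w)
    s=env.capture("side");P=np.array(env.current_position())
    for dz,c in((0,(0,0,255)),(.019,(255,0,255)),(.073,(0,255,255))):
        q=proj("side",P+[0,0,dz]);cv2.circle(s,tuple(int(round(v)) for v in q),1,c,-1)
    ims.append(cv2.resize(s[60:200,270:370],(400,560),interpolation=2))
    print(w,env.current_grip_width(),P)
cv2.imwrite("pics/c3.png",np.hstack(ims)); print(env.current_time())
```

```text
0.03 0.029853470914267263 [ 0.55950822 -0.17999055  0.15999944]
0.0 0.00017618270208551954 [ 0.55950516 -0.17998514  0.16000003]
9.0583
```

View pics/c3.png

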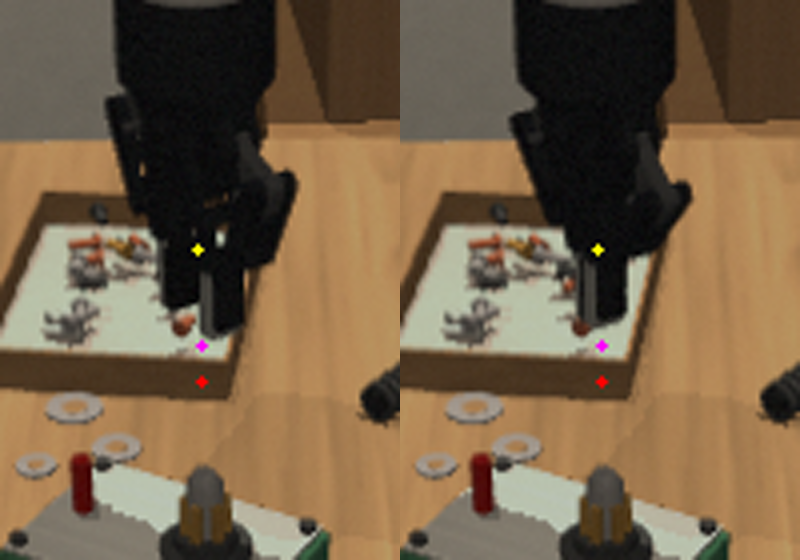

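The shut tips sit about 30 mm above where the reported TCP projects, so the fingers must have closed above the hub. I'll settle it by touching the bare bench gently.

Run:
```python
from h import *
o=[180,0,43-180];x,y=.44,.08
env.movep([x,y,.06],o); env.hold(.2); f0=np.array(env.current_contact_force()); print(f0)
z=.012;env.move_linear([x,y,z],feed=.12)
while z>-.05:
    f=np.array(env.current_contact_force())-f0
    if f[2]>4: break
    z-=.0015; env.move_linear([x,y,z],feed=.03)
print("touch z",z,env.current_position(),f)
s=env.capture("side");q=proj("side",[x,y,0]);cv2.circle(s,tuple(int(round(v)) for v in q),1,(0,0,255),-1)
u,v=q.astype(int);cv2.imwrite("pics/c4.png",cv2.resize(s[v-60:v+40,u-50:u+50],(500,500),interpolation=2))
env.move_linear([x,y,.06],feed=.15);print(env.current_time())
```

```text
[ 0.3634182  -0.42992304  0.26267585]
touch z -0.03600000000000001 [ 0.44028898  0.07998309 -0.03463299] [-10.68960598   1.22681215  40.91135247]
19.8083
```

View pics/c4.png

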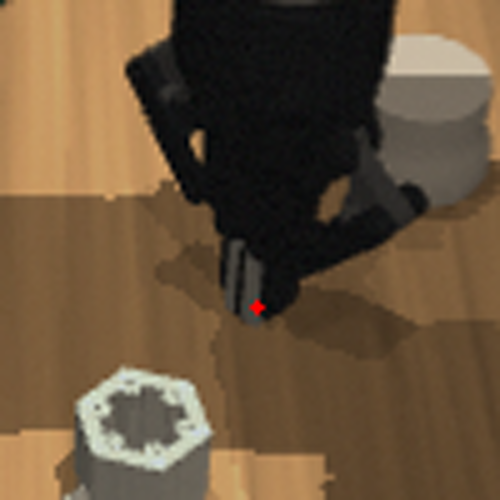

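The shut tips touch at a reported z of about −34.5 mm, so true z is reported z + 34 mm. Laterally it agrees. I'll redo the pick with that correction.

Run:
```python
from h import *
L=43;o=[180,0,L-180];x,y=.4885,.1655
env.move_gripper(.085)
env.movep([x,y,.03],o)
env.move_linear([x,y,-.030],feed=.15)
env.move_gripper(.03,force=70)
print("w",env.current_grip_width(),env.current_gripper_force(),env.current_contact_force(),env.current_position())
env.move_linear([x,y,.10],feed=.2)
env.movep([.5595,-.18,.088],[180,0,34.5-180])
env.hold(.2)
print(env.current_grip_width(),env.current_contact_force(),env.current_ft_torque(),env.current_position(),env.current_time())
s=env.capture("side");t=env.capture("top")
for im,n in((s,"side"),(t,"top")):
  for P in([.5595,-.18,.105],[.5595,-.18,.119],[.5595,-.18,.153]):
    q=proj(n,P);cv2.circle(im,tuple(int(round(v)) for v in q),1,(0,0,255),-1)
cv2.imwrite("pics/c5.png",np.hstack([cv2.resize(s[110:230,250:370],(400,400),interpolation=2),cv2.resize(t[190:310,360:480],(400,400),interpolation=2)]))
```

```text
w 0.0412656720424745 71.19018420518842 [-2.25798629 -1.71958408 11.42652179] [ 0.48891583  0.16558577 -0.02915969]
0.041009997682872175 [ 1.12077452 -0.40907479 -3.29274014] [-0.00889019 -0.01341306 -0.01146818] [ 0.559676   -0.17899581  0.08814723] 24.4583
```

View pics/c5.png

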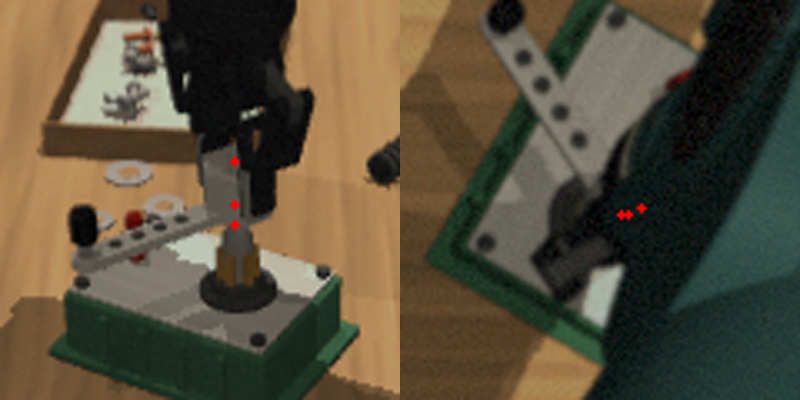

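The lever is gripped (41 mm width, 71 N), knob up, with its arm clear of the post and the hub over the nose. Now the guarded insertion.

```bash
cat > ins.py <<'E'
from h import *
G=3e-5
f0=None
def F(): return np.array(env.current_contact_force())-f0
def go(xy,z,L,feed=.05): env.move_linear([xy[0],xy[1],z],feed=feed,rot=[180,0,L-180])
def ctr(xy,f):
    d=G*f[:2] if np.hypot(*f[:2])>1.5 else 0*f[:2]
    return xy+np.clip(d,-.0008,.0008)
E
python3 - <<'E'
import ins; from ins import *
ins.f0=np.array(env.current_contact_force());print(ins.f0)
xy=np.array([.5595,-.18]);L=34.5;z=.074
go(xy,z,L)
log=[]
zs=list(np.arange(.0725,.0669,-.001))+[.0645,.0625,.061]+list(np.arange(.0602,.05,-.0004))
for z in zs:
    go(xy,z,L); f=F(); log.append((z,*xy,*f)); xy=ctr(xy,f)
    if np.hypot(*f[:2])>12:
        go(xy,z,L); f=F(); xy=ctr(xy,f); log.append((z,*xy,*f))
    if f[2]>6 and z<.0645 or np.linalg.norm(f)>25: break
print(np.array(log).round(4));print(env.current_position(),env.current_ft_torque(),env.current_time())
E
```

```text
[-0.49996428  0.28904879 -2.51608134]
[[ 0.0725  0.5595 -0.18    0.8242 -0.0462 -0.2343]
 [ 0.0715  0.5595 -0.18    0.2848  0.7268  0.7413]
 [ 0.0705  0.5595 -0.18    0.4637 -0.5691  0.5443]
 [ 0.0695  0.5595 -0.18    0.7601  0.6132  0.2058]
 [ 0.0685  0.5595 -0.18    0.9822  0.8831 -0.3878]
 [ 0.0675  0.5595 -0.18    2.5765  3.939  -1.0512]
 [ 0.0645  0.5596 -0.1799  4.2776  4.0958 -3.0026]
 [ 0.0625  0.5597 -0.1798  3.3925  3.9507 -2.1047]
 [ 0.061   0.5598 -0.1796  1.9511  5.5352 -0.2536]
 [ 0.0602  0.5599 -0.1795  0.5142  4.1871  0.0823]
 [ 0.0598  0.5599 -0.1793 -0.2084  4.3848  2.2557]
 [ 0.0594  0.5599 -0.1792  0.1273  3.3891  1.9207]
 [ 0.059   0.5599 -0.1791  0.9994  2.8312  0.502 ]
 [ 0.0586  0.5599 -0.179   0.3463  1.2574  0.7228]
 [ 0.0582  0.5599 -0.179   0.3738  1.9348  0.6351]
 [ 0.0578  0.5599 -0.179  -0.2031  1.535   1.1122]
 [ 0.0574  0.5599 -0.1789  1.0935  0.6043  0.3015]
 [ 0.057   0.5599 -0.1789  1.4351  1.4061  0.5288]
 [ 0.0566  0.56   -0.1789  1.1571  0.3988 -0.339 ]
 [ 0.0562  0.56   -0.1789  0.7528 -0.1367 -0.2405]
 [ 0.0558  0.56   -0.1789  1.4024 -0.2342 -0.3219]
 [ 0.0554  0.56   -0.1789  0.4192 -0.2718  0.5252]
 [ 0.055   0.56   -0.1789  0.4545 -0.3068  0.7518]
 [ 0.0546  0.56   -0.1789  0.7298 -0.4583 -0.8093]
 [ 0.0542  0.56   -0.1789  0.2293  0.1294  0.5748]
 [ 0.0538  0.56   -0.1789  0.2355  0.3834 -0.8725]
 [ 0.0534  0.56   -0.1789  0.2655 -0.8947 -0.3411]
 [ 0.053   0.56   -0.1789  1.0873  0.3571  0.3469]
 [ 0.0526  0.56   -0.1789  0.8974 -0.374  -0.2931]
 [ 0.0522  0.56   -0.1789  0.7502  0.4045 -0.1034]
 [ 0.0518  0.56   -0.1789  0.5554  0.4089 -0.4213]
 [ 0.0514  0.56   -0.1789  0.2481  0.1497  0.4221]
 [ 0.051   0.56   -0.1789  0.865  -0.4119 -0.0365]
 [ 0.0506  0.56   -0.1789  0.1965 -0.7773 -0.4527]
 [ 0.0502  0.56   -0.1789  2.0357  0.1109 -0.2441]]
[ 0.55994627 -0.17887229  0.05019895] [ 0.04377274  0.01434864 -0.03934088] 33.7417
```

Pilot contact was felt from about 0.0675, and the hub has already passed the tooth-top level (0.0595) without resistance, so the seen angle seems to match. I'll carry on down to the collar.

Run:
```python
import ins; from ins import *
ins.f0=np.array([-.50,.29,-2.5])
xy=np.array([.56,-.1789]);L=34.5;log=[]
for z in [.048,.0455,.043,.041,.0395]+list(np.arange(.0388,.030,-.0005)):
    go(xy,z,L); f=F(); log.append((z,*xy,*f,env.current_ft_torque()[2])); xy=ctr(xy,f)
    if f[2]>5 or np.linalg.norm(f)>25: break
print(np.array(log).round(4));print(env.current_position(),env.current_time())
s=env.capture("side");t=env.capture("top")
cv2.imwrite("pics/c6.png",np.hstack([cv2.resize(s[110:230,250:370],(400,400),interpolation=2),cv2.resize(t[190:310,360:480],(400,400),interpolation=2)]))
```

```text
[[ 4.8000e-02  5.6000e-01 -1.7890e-01  3.1900e-01  3.0500e-02 -1.5770e-01
   4.2500e-02]
 [ 4.5500e-02  5.6000e-01 -1.7890e-01  8.0060e-01 -4.8220e-01 -5.6770e-01
   7.8000e-03]
 [ 4.3000e-02  5.6000e-01 -1.7890e-01 -9.8000e-03 -4.1380e-01  8.0500e-02
   1.2200e-02]
 [ 4.1000e-02  5.6000e-01 -1.7890e-01 -3.3050e-01  1.5953e+00  5.2730e-01
   7.7000e-03]
 [ 3.9500e-02  5.6000e-01 -1.7890e-01  5.4000e-01 -3.2980e-01  3.2000e-02
  -1.8000e-03]
 [ 3.8800e-02  5.6000e-01 -1.7890e-01  1.4920e-01  1.0340e-01  2.5290e-01
   4.4600e-02]
 [ 3.8300e-02  5.6000e-01 -1.7890e-01  7.1130e-01  1.5798e+00 -5.1020e-01
  -1.8600e-02]
 [ 3.7800e-02  5.6000e-01 -1.7880e-01  4.6870e-01 -1.1710e-01  1.9413e+00
   3.2200e-02]
 [ 3.7300e-02  5.6000e-01 -1.7880e-01 -2.4499e+00  1.1040e+00  9.5025e+00
   2.8000e-02]]
[ 0.56011625 -0.17887076  0.03783912] 35.9917
```

View pics/c6.png

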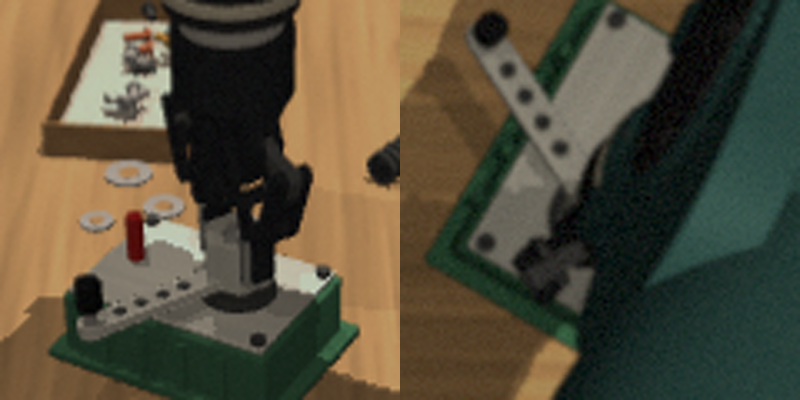

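The hub is home: contact at 0.0375 as expected, the side view shows it seated on the collar, and the arm is well clear of the post. Now I swing clockwise towards the post, watching the torque.

Run:
```python
import ins; from ins import *
ins.f0=np.array([-.50,.29,-2.5])
xy=np.array([.56,-.1789]);z=.0378;log=[];base=[]
for L in [32,28,22,15,8,1,-5,-9,-11,-12.5]+list(np.arange(-13.5,-30,-.7)):
    go(xy,z,L); f=F(); m=env.current_ft_torque()[2]; log.append((L,*(xy*1e3),*f,m)); xy=ctr(xy,f)
    if L>=-12.5: base.append(m)
    if np.linalg.norm(f)>22 or abs(m)>1.2: print("stop hard");break
    if L<-12 and abs(m-np.median(base[3:]))>.22: break
np.set_printoptions(suppress=True);print(np.array(log).round(3));print(env.current_joints(),env.current_time())
```

```text
[[  32.     560.    -178.9      1.066    4.903    4.697    0.028]
 [  28.     560.032 -178.753    0.621    4.698    4.716    0.02 ]
 [  22.     560.051 -178.612    0.912    3.875    3.973    0.006]
 [  15.     560.078 -178.496    1.157    2.693    3.587   -0.014]
 [   8.     560.113 -178.415    1.634    0.27     3.148   -0.076]
 [   1.     560.162 -178.407    1.294   -0.883    3.491   -0.062]
 [  -5.     560.201 -178.433    2.461   -2.911    3.415   -0.065]
 [  -9.     560.274 -178.521    1.3     -2.743    3.618   -0.016]
 [ -11.     560.313 -178.603    0.752   -3.929    5.598    0.04 ]
 [ -12.5    560.336 -178.721    0.611   -3.862    5.231    0.03 ]
 [ -13.5    560.354 -178.837   -1.019   -2.765    5.849   -0.016]
 [ -14.2    560.324 -178.92    -0.974   -2.135    6.347   -0.026]
 [ -14.9    560.294 -178.984   -0.76    -2.834    7.866   -0.006]
 [ -15.6    560.272 -179.069   -0.508   -2.091    6.939    0.06 ]
 [ -16.3    560.256 -179.131   -0.489   -0.928    8.424   -0.007]
 [ -17.     560.256 -179.131   -0.076   -1.319    8.01    -0.011]
 [ -17.7    560.256 -179.131   -1.027   -2.05     8.056   -0.036]
 [ -18.4    560.226 -179.193    0.201   -1.342    7.589   -0.04 ]
 [ -19.1    560.226 -179.193    0.426   -1.261    7.672    0.659]]
[-25.65875908  26.30899736 -10.99452629  52.69705953   0.02288152
  -6.58432723] 40.9333
```

The torque jumped by 0.7 Nm at L = −19.1°, where contact was expected (about −18.7°). I'll ease the preload slightly, release, retreat and look.

Run:
```python
import ins; from ins import *
from fit import mask
ins.f0=np.array([-.50,.29,-2.5])
xy=np.array([.560226,-.179193])
go(xy,.0379,-18.8);print(F(),env.current_ft_torque()[2])
env.move_gripper(.044);env.move_gripper(.075);print(env.current_grip_width(),F())
go(xy,.13,-18.8,feed=.08)
env.movep([.40,.20,.2],[180,0,-160]);print(env.current_time(),env.current_contact_force())
s=env.capture("side");t=env.capture("top")
for n in("top","side"):
  for l,z in(("lever",.067),("knob",.107),("stop",.071)):
    for r in env.tip_of(l,n):
      P=at_z(n,px(r),z)
      if P[1]<-.05 and P[0]>.48: print(l,n,round(r["conf"],2),P.round(4))
cv2.imwrite("pics/c7.png",np.hstack([cv2.resize(s[110:230,250:370],(400,400),interpolation=2),cv2.resize(t[190:310,360:480],(400,400),interpolation=2)]))
```

```text
[ 0.91637423 -0.68097887  6.1906785 ] 0.1365878315527977
0.07486639751952162 [-0.41762877 -0.02694475  3.32556999]
44.65 [-0.32681337 -0.49176343  0.72275678]
lever top 0.93 [ 0.5691 -0.1795  0.067 ]
knob top 0.59 [ 0.6609 -0.2082  0.107 ]
stop top 0.79 [ 0.6333 -0.2145  0.071 ]
lever side 0.93 [ 0.555 -0.178  0.067]
knob side 0.69 [ 0.6707 -0.2272  0.107 ]
stop side 0.94 [ 0.6222 -0.2141  0.071 ]
```

View pics/c7.png

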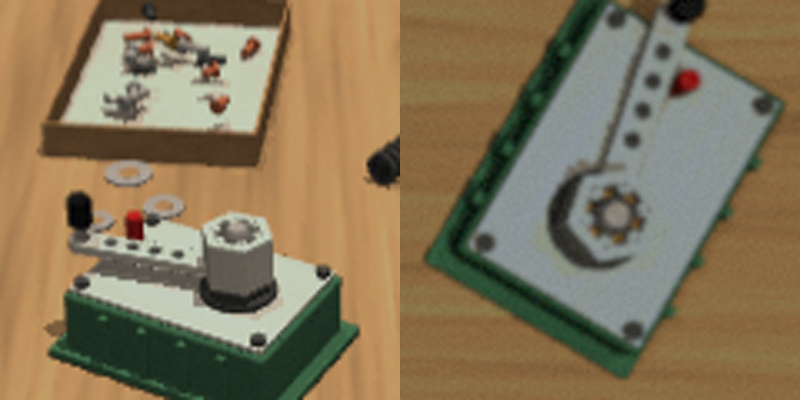

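Run:
```python
from h import *
import fit
op=fit.proj; fit.proj=lambda n,P: op(n,[P[0],P[1],P[2]+.067])
MM={}
for n in("top","side"):
    im=env.capture(n)
    for r in env.outline_of("lever",n):
        q=at_z(n,px(r),.075)[:2]
        if np.hypot(*(q-[.60,-.195]))<.06 and n not in MM: MM[n]=r["mask"]
    if n=="top": cv2.imwrite("pics/c8.png",cv2.resize(im[190:270,400:480],(600,600),interpolation=2))
fit.fit(MM,[.56,-.179,np.radians(-18)]);print(env.current_time())
```

```text
['top'] [ 0.5601 -0.1777] -18.39 0.162
['side'] [ 0.5596 -0.1789] -19.56 0.159
['top', 'side'] [ 0.56   -0.1788] -18.09 0.341
45.25
```

View pics/c8.png

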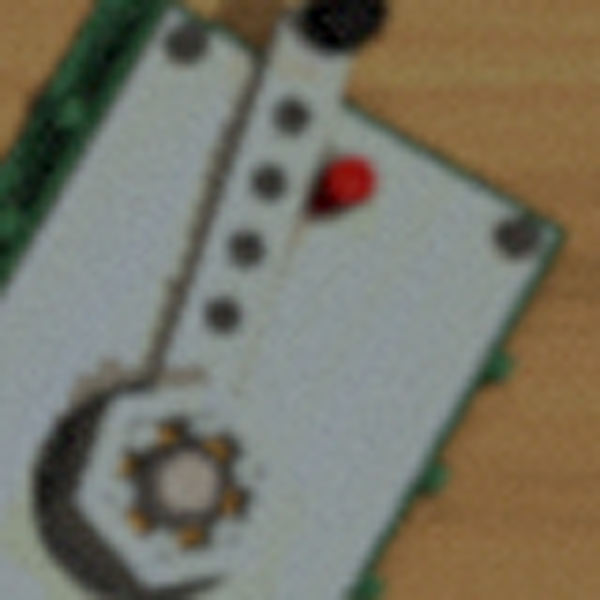

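The arm's edge meets the red post at about (320,200) in the crop. The teeth sit in the slots, and the fitted angle of about −18.5° and the seat height both agree.

```bash
python3 -c "
from cell import env
print(env.sign_off())"
```

```text
the job is handed in; nothing more can be done
None
```

The aluminium lever is fitted fully home on the splined shaft, knob up, and its arm rests lightly against the red stop post; the gripper has let go and is clear, and I handed the job in at about 45 s.

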